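# Ratchet the press arm over the mortar specimen

## Task

Bring the pressure pad of the small ratchet press over its mortar cube by working the ratchet crank, the one with the toothed wheel: first turn the crank anticlockwise (seen from above) in one go nearly to its far stop, which way it runs loose and the pressure arm stays put, then turn it clockwise, which way it grips, until the pad sits centred over the cube, and let go. Move the pressure arm only by the crank, and leave the other, plain crank alone.

Things in the scene. Friction and masses are not known exactly. Their poses are not given: they have to be found in the camera images.
- crank_knob (a point): Centre of the upright black cylindrical knob of the ratchet crank, 26 mm across, 50 mm tall (25 mm above and below this point), 100 mm from the pivot, on the robot's side. Fixed on a flat steel bar 22 mm wide directly below it. Round: grip it from above across any direction. About 3 N here turns the crank when it grips, 1 N when loose.
- pivot (a point): Fixed point on the vertical axis of the ratchet crank, toothed wheel and pressure arm, level with crank_knob (121 mm above the table; the metal hub ends 20 mm lower). Its x axis points from the pivot to the mortar cube. The steel wheel, 100 mm across with 24 teeth, lies 72 to 82 mm high under the crank.
- ratchet_crank (a joint): Crank angle, rad, growing clockwise from above. 0: crank points straight away from the mortar cube; stops at -0.9 and 0.9; starts at 0.5 to 0.8. Anticlockwise it runs loose; clockwise, after up to 0.26 rad of play, its pawl meets a tooth and carries wheel and arm along, angle for angle. Stays where left. One turn back to about -0.8, then one forward, is enough.
- pressure_arm (a joint): Angle of the toothed wheel and its pressure arm, rad, growing clockwise from above. 0: pad exactly over the mortar cube; starts at -1.15 to -0.75. Friction holds it where it is left. The crank cannot carry it back anticlockwise, so do not drive it past the cube.
- pad (a point): Centre of the underside of the round steel pressure pad, 40 mm in diameter, at the end of the steel pressure arm, 125 mm from the pivot, 56 mm above the table.
- specimen_top (a point): Centre of the top face of the grey 40 mm mortar cube fixed in the seat of the press, 125 mm from the pivot, 52 mm above the table. Loose grey mortar bars 160 mm long lying about are bystanders.
- plain_knob (a point): Centre of the 32 mm black ball knob of the other crank, 70 mm from its axis, 112 mm above the table, on a plain screw stand with a smooth disc, no teeth and no swinging arm. Not to be moved.

How it is judged:
On the way, in this order (a step that is already met when the one before it is completed fails the run):
1. the ratchet crank has been turned back anticlockwise, loose, to 0.35 rad or less, the pad staying within 12 mm of its starting place (value of joint ratchet_crank below 0.35 rad and distance of pad from where it was at the start of the episode below 0.012 m), for 0.1 s.
2. the crank has carried the pad over the mortar cube, within 25 mm of centre (horizontal distance between pad and specimen_top below 0.025 m), for 0.2 s.
At the end, for the whole second after the job is handed in: The pressure pad is at rest with its centre within 25 mm (seen from above) of the centre of the mortar cube, and the ratchet crank is at rest (horizontal distance between pad and specimen_top below 0.025 m and velocity of joint pressure_arm between -0.05 and 0.05 rad/s and velocity of joint ratchet_crank between -0.05 and 0.05 rad/s); the robot touches nothing.
It fails at once if the robot pushes the pressure arm or its toothed wheel directly (over 1.5 N) (contact force between pressure_arm and the fingers above 1.5 N or contact force between pressure_arm and the arm above 1.5 N).
It fails at once if the plain crank's knob is moved by more than 20 mm (distance of plain_knob from where it was at the start of the episode above 0.02 m).
It also fails if it takes over 38 s, if anything falls off the work surface, if the arm or the gripper's body presses on something with over 40 N, if the wrist force passes 120 N, or if a joint passes its speed limit or range.

## Robot

A 6-joint arm with a two-finger parallel gripper is mounted at the origin on the work surface. World frame = base frame: x ahead of the robot, y to its left, z up, the work surface at z = 0. Lengths are in m, angles in rad, forces in N, time in s.
With the tool pointing down it reaches from about 0.375 to 0.925 m from the base axis. Payload 5.7 kg.
Tool frame: the origin (TCP) lies at the very end of the fingers, on their centre line; the grasp point (between the pads) lies 19 mm behind it (ctrl.hold_point_z is the z of the grasp point in the tool frame, in m); z points along the fingers, y is the line along which they close (so a half turn about z gives the same grasp; the last joint's range is limited). The gripper opens to 85 mm and grips with 20 to 120 N. Pads are 22 mm wide; open, the fingers measure 114 mm over their backs; the gripper's body (76 mm by 85 mm) begins 54 mm behind the grasp point. The pads swing forward as they close: fully open they stand 13 mm farther back than shut.
Start: joints at [1.163, 0.359, 1.51, -0, 1.272, -0.115], TCP at [0.173, 0.574, 0.198] pointing down, gripper open.
Joint ranges: [-2.97, 2.97], [-1.01, 2.36], [0.21, 2.38], [-0.96, 4.11], [0.2, 2.71], [-2.98, 2.98]. Speed limits (rad/s): [2.39, 2.39, 3.14, 3.14, 3.14, 3.14].

## Interface

Orientations are given as a unit quaternion [w, x, y, z].
In Python, from station import ctrl, optics gives the robot as it stands.
- The arm moves only by the shell command python3 -m pendant 'ROWS'. ROWS is a JSON object of lists of equal length, an entry for each row: "gripper": the finger opening in cm, from 0 to 8.54; "offset": the shift along the tool's x, y, z in cm, a list of three; "angular": the turn, a rotation vector about the tool's x, y, z in rad, a list of three. A call has 1 to 20 rows; each row shifts and turns the commanded pose from where the row before left it, along the tool's axes as they then stand; what a row does not reach is not made up. A row lasts 1/12 s, in which the tool goes at most 41.7 mm and 7.16 degrees, less where a joint would pass 70% of its speed; a pose out of reach is approached as far as the arm can. A call is refused whole if a number of a shift passes 4.17 or a number of a turn 0.125, either way. A call with a gripper value outside its range is refused whole. The fingers move at their own pace and stop on an object; the grip force is fixed at half the most. Time passes only in rows, so rows that do not move let the fingers close. It gives the time, the measured TCP pose, the force, the opening and the grip force at its end, in the units of the state.
- ctrl.sense(): the state, without advancing time (a new reading comes with each control period).
- optics.get_image(name): name is "scene" or "top" or "wrist"; returns a dict with "image" (420x560x3 uint8, blue, green, red), "camera_matrix" (3x3 intrinsics, pixels), "origin" and "attitude" of the camera in the world; the wrist camera has in their place "mount" (4x4, takes a point from camera to tool coordinates, whose origin is the TCP and whose axes are the flange's). Camera axes: x right, y down, z forward; pixel columns grow to the right and rows downward; lengths in m; the calibration is good to about 2 mm. A picture is of the moment at which its call begins: read the wrist's pose just before it. There is no depth.
- ctrl.sign_off(): hands the job in; it is judged then, once.
The state is a dict: "time_s": time; "qpos": joint angles; "joint_vel": joint speeds; "joint_torque": joint torques, N m; "position": TCP position; "eef_rot": TCP orientation; "force": force on the tool from outside, world axes, zero at the start; "wrist_torque": the same for the moment, N m; "finger_gap": finger opening in m; "grip_force": force on a finger pad.
Only numpy, scipy, OpenCV 4.12 (cv2) and the standard library are available. Lean on these libraries where they do the work, as an engineer would, in place of code of your own. Each camera call takes 0.05 s, during which the arm holds its last target. There are 200 camera calls.

## Working session

There is one attempt and no reset: what is moved stays moved. The work goes in short steps, Python scripts to look and compute and a shell command to move; the robot and the scene stay as the last step left them, time stands still between calls to the robot, and variables do not carry over. Pictures are saved under pics/ and viewed, at most 10 in all, crops included, and the job is handed in when it is done.

```bash
mkdir -p pics; ls; python3 - <<'E'
from station import ctrl, optics
import cv2,json
s=ctrl.sense();print(s, ctrl.hold_point_z)
for n in ("scene","top"):
    d=optics.get_image(n);cv2.imwrite(f"pics/{n}0.png",d["image"])
    print(n,d["camera_matrix"],d["origin"],d["attitude"])
E
```

```text
pics
{'time_s': 0.0, 'qpos': array([ 1.16292227e+00,  3.59473957e-01,  1.51144422e+00,  5.35023094e-06,
        1.27248856e+00, -1.15090080e-01]), 'joint_vel': array([ 1.59865042e-03,  1.81961784e-03,  3.49300145e-05,  4.70357135e-04,
       -6.09376870e-05,  1.32110662e-03]), 'joint_torque': array([ 6.26033761e-05, -5.27634501e+01, -2.78621435e+01, -3.28989290e-04,
        1.32809806e-02, -1.00930006e-06]), 'position': array([0.17287557, 0.57378298, 0.19756763]), 'eef_rot': array([-2.36951230e-04,  1.45870392e-01,  9.89303293e-01, -8.75549472e-04]), 'force': array([ 0.327384  , -0.71164507, -0.56878418]), 'wrist_torque': array([-0.02412177,  0.02704456,  0.02700704]), 'grip_force': 0.0, 'finger_gap': 0.08562327936633746} -0.0187
scene [[467.62353881   0.         282.51835831]
 [  0.         467.62353881 205.40226714]
 [  0.           0.           1.        ]] [1.08455517 0.13758069 0.96845026] [-0.15339467  0.57985767  0.77125391 -0.21307878]
top [[436.52554465   0.         277.23848996]
 [  0.         436.52554465 206.17394897]
 [  0.           0.           1.        ]] [ 0.39223392 -0.01219458  0.96919341] [ 0.07372496 -0.68531409  0.72031239 -0.07784144]
```

View pics/scene0.png

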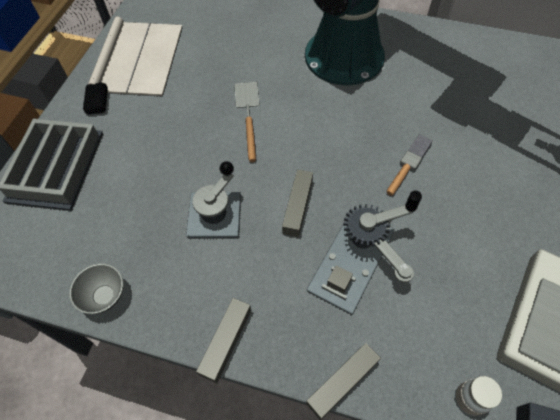

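View pics/top0.png

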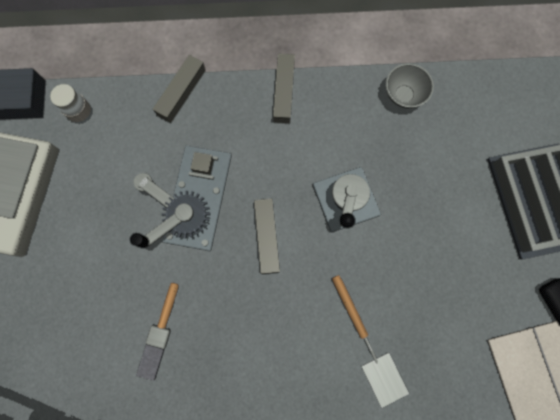

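The scene view shows the ratchet hub at about (368,220), the knob at (414,200), the arm end at (404,272) and the cube at (340,278). The top view shows the hub at (184,212), knob (139,240), arm end (142,182) and cube (203,161). The plain crank is to the right in the top view. I'll zoom in next.

```bash
python3 - <<'E'
import cv2,numpy as np
a=cv2.imread("pics/top0.png")[140:265,115:240];b=cv2.imread("pics/scene0.png")[180:305,305:430]
f=lambda i:cv2.resize(i,(400,400),interpolation=cv2.INTER_CUBIC)
cv2.imwrite("pics/z.png",np.hstack([f(a),f(b)]))
E
```

```text
(no output)
```

View pics/z.png

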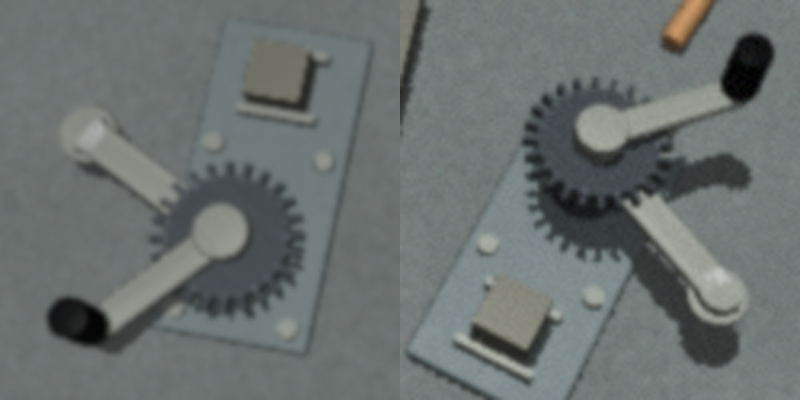

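Zoomed crop, left (top): hub at (220,230), knob top at (68,318), cube top at (276,72), arm end at (87,132). Right (scene): hub at (203,130), knob top (352,52), cube top (111,313), pad about (317,297).

```bash
cat > h.py <<'E'
import numpy as np
from scipy.spatial.transform import Rotation as R
C={"top":(436.52554465,277.23848996,206.17394897,[0.39223392,-0.01219458,0.96919341],[0.07372496,-0.68531409,0.72031239,-0.07784144]),
"scene":(467.62353881,282.51835831,205.40226714,[1.08455517,0.13758069,0.96845026],[-0.15339467,0.57985767,0.77125391,-0.21307878])}
def pt(cam,u,v,z):
    f,cx,cy,o,q=C[cam];d=R.from_quat(q,scalar_first=True).apply([(u-cx)/f,(v-cy)/f,1]);o=np.array(o)
    return o+d*(z-o[2])/d[2]
def px(cam,p):
    f,cx,cy,o,q=C[cam];c=R.from_quat(q,scalar_first=True).inv().apply(np.array(p)-o);return c[0]/c[2]*f+cx,c[1]/c[2]*f+cy
def ang(v,ref): # clockwise angle from ref to v
    return -np.arctan2(ref[0]*v[1]-ref[1]*v[0],ref[0]*v[0]+ref[1]*v[1])
E
python3 - <<'E'
from h import *
from station import ctrl
np.set_printoptions(precision=4,suppress=True)
P={}
for c,o,L in (("top",(115,140),dict(hub=(220,230,.101),kt=(68,318,.146),kb=(92,325,.096),cube=(276,72,.052),pad=(87,133,.065))),
  ("scene",(305,180),dict(hub=(203,130,.101),kt=(352,52,.146),kb=(340,85,.096),cube=(111,313,.052),pad=(317,297,.06)))):
    for k,(u,v,z) in L.items(): P[c,k]=pt(c,o[0]+u/3.2-.34,o[1]+v/3.2-.34,z);print(c,k,P[c,k])
    h,k,cu,pa=[P[c,n][:2] for n in("hub","kt","cube","pad")]
    print(np.linalg.norm(k-h),np.linalg.norm(cu-h),np.linalg.norm(pa-h),"crank",ang(k-h,h-cu),"arm",ang(pa-h,cu-h))
print(R.from_quat(ctrl.sense()["eef_rot"],scalar_first=True).as_matrix())
E
```

```text
top hub [0.5798 0.1687 0.101 ]
top kt [0.5212 0.2496 0.146 ]
top kb [0.5238 0.2504 0.096 ]
top cube [0.6994 0.1401 0.052 ]
top pad [0.6585 0.2651 0.065 ]
0.09989133402232385 0.1229935570027768 0.12438980907232881 crank 0.7087919575889766 arm -1.1209943364042618
scene hub [0.5832 0.1695 0.101 ]
scene kt [0.5267 0.2488 0.146 ]
scene kb [0.5211 0.2516 0.096 ]
scene cube [0.7049 0.1399 0.052 ]
scene pad [0.6606 0.2654 0.06  ]
0.09741120053906882 0.12521007203442203 0.12322964130356684 crank 0.7124014982518706 arm -1.131167408599136
[[-0.9574  0.2887 -0.0007]
 [ 0.2887  0.9574 -0.0016]
 [ 0.0002 -0.0017 -1.    ]]
```

Both views agree: hub near (0.581,0.169), radii 98–100, 123–125 and 124 mm, crank at 0.71, arm at -1.12. The knob is near (0.523,0.250). I'll move above it, then turn so that the fingers close tangentially.

```bash
python3 -m pendant '{"gripper":[8.5,8.5,8.5,8.5,8.5,8.5,8.5,8.5,8.5,8.5,8.5,8.5,8.5,8.5,8.5,8.5,8.5,8.5],"offset":[[-2.38,-1.16,0],[-2.38,-1.16,0],[-2.38,-1.16,0],[-2.38,-1.16,0],[-2.38,-1.16,0],[-2.38,-1.16,0],[-2.38,-1.16,0],[-2.38,-1.16,0],[-2.38,-1.16,0],[-2.38,-1.16,0],[-2.38,-1.16,0],[-2.38,-1.16,0],[-2.38,-1.16,0],[-2.38,-1.16,0],[-2.38,-1.16,0],[-2.38,-1.16,0],[-2.38,-1.16,0],[-2.38,-1.16,0]],"angular":[[0,0,0],[0,0,0],[0,0,0],[0,0,0],[0,0,0],[0,0,0],[0,0,0],[0,0,0],[0,0,0],[0,0,0],[0,0,0],[0,0,0],[0,0,0],[0,0,0],[0,0,0],[0,0,0],[0,0,0],[0,0,0]]}'
python3 -m pendant '{"gripper":[8.5,8.5,8.5,8.5,8.5,8.5,8.5,8.5],"offset":[[0,0,0],[0,0,0],[0,0,0],[0,0,0],[0,0,0],[0,0,0],[0,0,0],[0,0,0]],"angular":[[0,0,0.094],[0,0,0.094],[0,0,0.094],[0,0,0.094],[0,0,0.094],[0,0,0.094],[0,0,0.094],[0,0,0]]}'
python3 - <<'E'
from station import ctrl, optics
import cv2
from h import *
s=ctrl.sense();d=optics.get_image("wrist");cv2.imwrite("pics/w1.png",d["image"])
print(s["time_s"],s["position"],s["qpos"],s["force"]);M=R.from_quat(s["eef_rot"],scalar_first=True).as_matrix();print(M)
K=d["camera_matrix"];print(K,d["mount"])
for p in [(.523,.250,.146),(.5815,.169,.101)]:
    c=np.linalg.inv(d["mount"])@np.r_[M.T@(np.array(p)-s["position"]),1];q=K@c[:3];print(q[:2]/q[2])
E
```

```text
time_s: 1.6
position: [0.5235, 0.2497, 0.198]
eef_rot: [-0.0, 0.146, 0.989, -0.0]
force: [-0.3, 0.7, -0.1]
finger_gap: 0.085
grip_force: 0.0
time_s: 2.27
position: [0.5227, 0.2507, 0.1979]
eef_rot: [-0.0, 0.459, 0.888, -0.0]
force: [0.3, -0.2, 0.4]
finger_gap: 0.0852
grip_force: 0.0
2.2667 [0.52269134 0.25070662 0.197941  ] [ 3.28140680e-01  3.30789564e-01  1.55477739e+00 -6.49527599e-05
  1.25710426e+00 -2.88519083e-01] [ 0.26881501 -0.16820094  0.44416301]
[[-5.78329632e-01  8.15802571e-01 -1.00110017e-03]
 [ 8.15803147e-01  5.78329543e-01 -4.06088752e-04]
 [ 2.47677558e-04 -1.05155383e-03 -9.99999416e-01]]
[[352.66395881   0.         282.33209132]
 [  0.         352.66395881 211.4191323 ]
 [  0.           0.           1.        ]] [[-1.37320406e-03 -9.45194267e-01 -3.26505608e-01  8.38159507e-02]
 [ 9.99998696e-01 -1.02027468e-03 -1.25218213e-03  4.46478363e-04]
 [ 8.50429968e-04 -3.26506902e-01  9.45194435e-01 -1.76988294e-01]
 [ 0.00000000e+00  0.00000000e+00  0.00000000e+00  1.00000000e+00]]
[281.98827496 218.93735436]
[283.28759637 305.30919768]
```

View pics/w1.png

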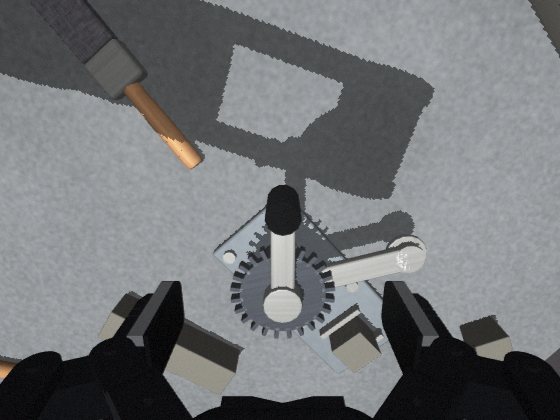

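Knob top at (283,217) and hub at (283,305), both within about 2 px of prediction. Tool x lies along the crank. Descending and closing.

```bash
python3 -m pendant '{"gripper":[8.5,8.5,8.5,8.5,8.5,8.5,2,2,2,2,2,2,2,2,2],"offset":[[0,0,1.72],[0,0,1.72],[0,0,1.72],[0,0,1.72],[0,0,1.72],[0,0,0],[0,0,0],[0,0,0],[0,0,0],[0,0,0],[0,0,0],[0,0,0],[0,0,0],[0,0,0],[0,0,0]],"angular":[[0,0,0],[0,0,0],[0,0,0],[0,0,0],[0,0,0],[0,0,0],[0,0,0],[0,0,0],[0,0,0],[0,0,0],[0,0,0],[0,0,0],[0,0,0],[0,0,0],[0,0,0]]}'
```

```text
time_s: 3.57
position: [0.5237, 0.2511, 0.1132]
eef_rot: [0.001, 0.458, 0.889, 0.001]
force: [-0.8, 0.4, 5.6]
finger_gap: 0.0202
grip_force: 2.9
```

The gap reads 20 mm on a 26 mm knob with little grip force, so I'll look.

```bash
python3 - <<'E'
from station import ctrl, optics
import cv2
import numpy as np
s=ctrl.sense();print(s["finger_gap"],s["grip_force"],s["force"],s["time_s"])
w=optics.get_image("wrist")["image"];t=optics.get_image("scene")["image"][100:310,280:560]
cv2.imwrite("pics/w2.png",np.hstack([cv2.resize(w[105:420],(400,225)),cv2.resize(t,(300,225))]))
cv2.imwrite("pics/w2.png",np.hstack([cv2.resize(w[180:420,160:400],(400,400)),cv2.resize(t[:,:210],(400,400))]))
E
```

```text
0.020165359539749093 2.9496288299560547 [-0.82916992  0.40952796  5.63686761] 3.5667
```

View pics/w2.png

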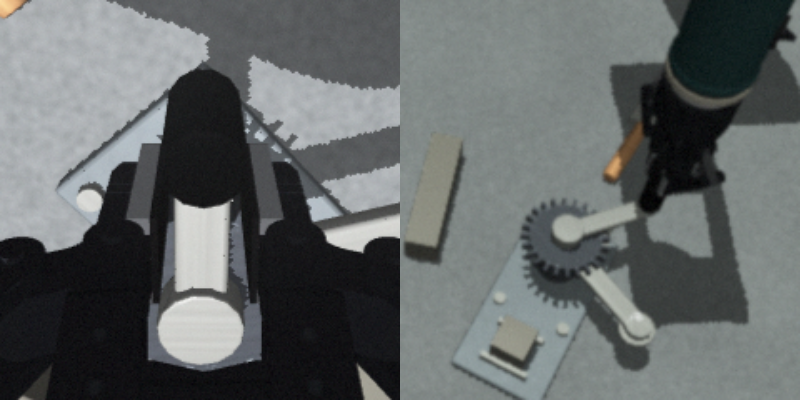

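The view shows the pads on both sides of the knob (crop: knob top at about (203,170)). The fingers just reached the 2 cm command with hardly any force. I'll command fully shut to get a real grip.

```bash
python3 -m pendant '{"gripper":[0,0,0,0],"offset":[[0,0,0],[0,0,0],[0,0,0],[0,0,0]],"angular":[[0,0,0],[0,0,0],[0,0,0],[0,0,0]]}'
```

```text
time_s: 4.0
position: [0.5238, 0.2512, 0.1132]
eef_rot: [0.001, 0.458, 0.889, 0.001]
force: [-0.9, -0.0, 5.6]
finger_gap: -0.0
grip_force: 2.9
```

```bash
python3 - <<'E'
from station import ctrl, optics
import cv2
w=optics.get_image("wrist")["image"]
s=ctrl.sense();print(s["finger_gap"],s["grip_force"],s["force"],s["time_s"],s["wrist_torque"],s["position"])
cv2.imwrite("pics/w3.png",cv2.resize(w[200:400,180:380],(600,600),interpolation=cv2.INTER_CUBIC))
E
```

```text
-8.310761181743451e-05 2.9501116275787354 [ 0.7299787  -0.21495567  7.28120702] 4.05 [ 0.07109655  0.07487412 -0.02584882] [0.52384677 0.25117701 0.1131721 ]
```

View pics/w3.png

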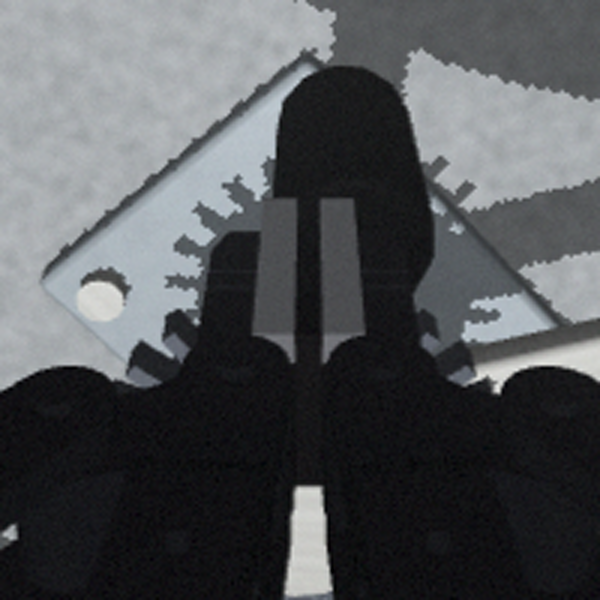

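The closed fingers sit on top of the knob (pads at crop (275–350, 200–335) cover it). They pushed it about 7 mm along tool y, and Fz is +5.6 N. So the tips stand roughly 33 mm higher than the TCP reading suggests. I'll back off, open and measure again.

```bash
python3 -m pendant '{"gripper":[0,0,0,8.5,8.5,8.5,8.5,8.5,8.5,8.5,8.5],"offset":[[0,0,-2],[0,0,-3],[0,0,-3],[0,0,0],[0,0,0],[0,0,0],[0,0,0],[0,0,0],[0,0,0],[0,0,0],[0,0,0]],"angular":[[0,0,0],[0,0,0],[0,0,0],[0,0,0],[0,0,0],[0,0,0],[0,0,0],[0,0,0],[0,0,0],[0,0,0],[0,0,0]]}'
python3 - <<'E'
from station import ctrl, optics
import cv2
from h import *
s=ctrl.sense();d=optics.get_image("wrist");w=d["image"]
M=R.from_quat(s["eef_rot"],scalar_first=True).as_matrix();K=d["camera_matrix"]
print(s["position"],s["force"],s["finger_gap"])
T=np.linalg.inv(d["mount"])
for p in [(.523,.250,.146),(.523,.250,.096),(.5815,.169,.101),(.6595,.265,.06)]:
    c=T@np.r_[M.T@(np.array(p)-s["position"]),1];q=K@c[:3];print(q[:2]/q[2])
cv2.imwrite("pics/w4f.png",w);cv2.imwrite("pics/w4.png",cv2.resize(w[160:370,150:430],(800,600),interpolation=cv2.INTER_CUBIC))
E
```

```text
time_s: 4.97
position: [0.5228, 0.2508, 0.1918]
eef_rot: [-0.0, 0.458, 0.889, -0.0]
force: [-0.8, -0.3, 1.1]
finger_gap: 0.0848
grip_force: 0.0
[0.52279553 0.25078612 0.1918276 ] [-0.83975966 -0.28097819  1.11447654] 0.08482198506198738
[281.76637787 222.07684473]
[281.97727234 200.16025949]
[282.76727217 309.29136937]
[406.05597697 255.34620645]
```

View pics/w4.png

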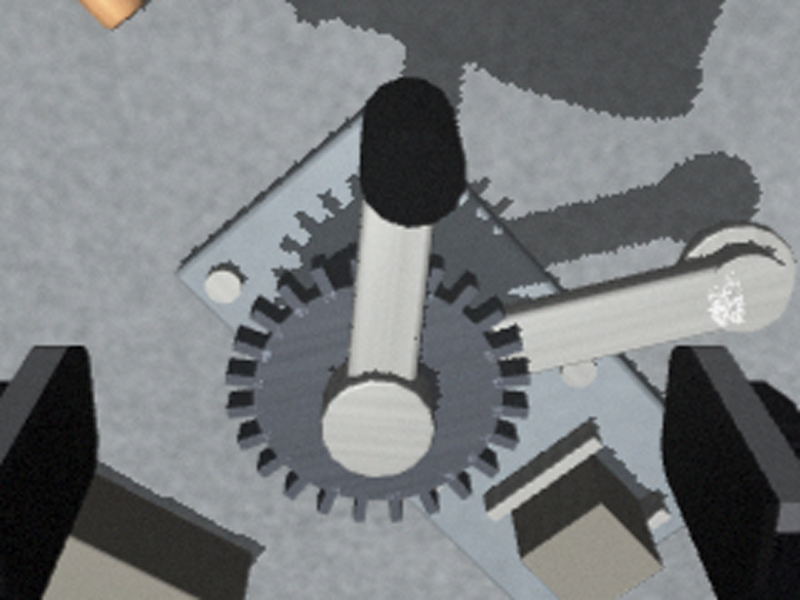

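Knob top at crop (414,178), i.e. (295,222). That is 13 px or about 9 mm along +tool y, so the crank is at about 0.80. The pressure arm end at (407,261) is unmoved. The pads' apparent spacing (204 px for 85 mm) confirms the tips are about 33 mm above the nominal TCP when shut. I'll re-aim and go lower.

```bash
python3 -m pendant '{"gripper":[8.5,8.5,8.5,8.5,8.5,8.5,8.5,8.5,0,0,0,0,0,0,0,0,0,0,0],"offset":[[0,0.9,0],[0,0,0],[0,0,2.24],[0,0,2.24],[0,0,2.24],[0,0,2.24],[0,0,2.24],[0,0,0],[0,0,0],[0,0,0],[0,0,0],[0,0,0],[0,0,0],[0,0,0],[0,0,0],[0,0,0],[0,0,0],[0,0,0],[0,0,0]],"angular":[[0,0,0],[0,0,0.09],[0,0,0],[0,0,0],[0,0,0],[0,0,0],[0,0,0],[0,0,0],[0,0,0],[0,0,0],[0,0,0],[0,0,0],[0,0,0],[0,0,0],[0,0,0],[0,0,0],[0,0,0],[0,0,0],[0,0,0]]}'
```

```text
time_s: 6.6
position: [0.5315, 0.2565, 0.0819]
eef_rot: [0.001, 0.497, 0.868, 0.001]
force: [0.1, 0.8, 6.5]
finger_gap: 0.0246
grip_force: 58.6
```

Firm grip: 24.6 mm, 59 N. The knob sits 101 mm from the pivot with the crank at about 0.81. Now turning back anticlockwise at 0.08 rad per row.

```bash
python3 -m pendant '{"gripper":[0,0,0,0,0,0,0,0,0,0],"offset":[[-0.03,-0.8,0],[-0.03,-0.8,0],[-0.03,-0.8,0],[-0.03,-0.8,0],[-0.03,-0.8,0],[-0.03,-0.8,0],[-0.03,-0.8,0],[-0.03,-0.8,0],[-0.03,-0.8,0],[-0.03,-0.8,0]],"angular":[[0,0,-0.08],[0,0,-0.08],[0,0,-0.08],[0,0,-0.08],[0,0,-0.08],[0,0,-0.08],[0,0,-0.08],[0,0,-0.08],[0,0,-0.08],[0,0,-0.08]]}'
cat >> h.py <<'E'
def st():
    from station import ctrl
    s=ctrl.sense();v=s["position"][:2]-np.array([.5815,.169]);M=R.from_quat(s["eef_rot"],scalar_first=True).as_matrix()
    print("crank",ang(v,np.array([-.1205,.029])),"r",np.linalg.norm(v),"rad,tan in tool",M[:2,:2].T@v,s["force"],s["qpos"][5],s["position"],s["finger_gap"])
E
python3 -c "from h import *;st()"
```

```text
time_s: 7.43
position: [0.4833, 0.1943, 0.0819]
eef_rot: [0.0, 0.118, 0.993, 0.001]
force: [-3.3, 3.4, 10.3]
finger_gap: 0.0244
grip_force: 60.1
crank 0.015955386490833424 r 0.10137797297698077 rad,tan in tool [0.10136636 0.00153422] [-3.34010079  3.36639035 10.30728413] -1.0861084855675434 [0.48332722 0.19429028 0.08186389] 0.02441130718142288
```

```bash
python3 -m pendant '{"gripper":[0,0,0,0,0,0,0,0,0,0,0],"offset":[[-0.03,-0.8,0],[-0.03,-0.8,0],[-0.03,-0.8,0],[-0.03,-0.8,0],[-0.03,-0.8,0],[-0.03,-0.8,0],[-0.03,-0.8,0],[-0.03,-0.8,0],[-0.03,-0.8,0],[-0.03,-0.8,0],[0,0,0]],"angular":[[0,0,-0.08],[0,0,-0.08],[0,0,-0.08],[0,0,-0.08],[0,0,-0.08],[0,0,-0.08],[0,0,-0.08],[0,0,-0.08],[0,0,-0.08],[0,0,-0.08],[0,0,0]]}'
python3 - <<'E'
from h import *
from station import optics
import cv2
st()
i=optics.get_image("scene")["image"];cv2.imwrite("pics/s5.png",i)
t=optics.get_image("top")["image"];cv2.imwrite("pics/t5.png",t)
f=lambda i:cv2.resize(i,(400,400),interpolation=cv2.INTER_CUBIC)
cv2.imwrite("pics/z5.png",np.hstack([f(t[140:265,115:240]),f(i[180:305,305:430])]))
E
```

```text
time_s: 8.35
position: [0.4951, 0.1158, 0.0818]
eef_rot: [-0.001, -0.278, 0.961, -0.0]
force: [-7.6, 0.1, 15.1]
finger_gap: 0.0249
grip_force: 60.7
crank -0.7883314574122813 r 0.101466661984883 rad,tan in tool [0.10145996 0.00115944] [-7.6242713   0.05368332 15.13690082] -2.03999008677722 [0.49511188 0.11577805 0.08183486] 0.024917256868209097
```

View pics/z5.png

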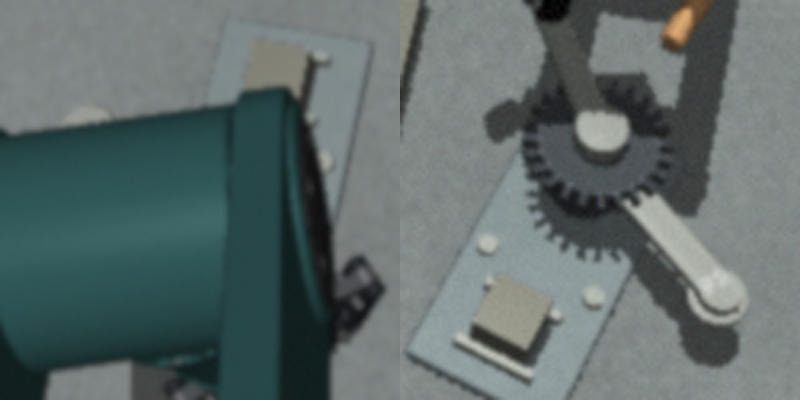

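The scene crop shows the crank swung over, with the pad still at (317,297), so it is unmoved. The crank is at -0.79. Driving clockwise 0.96 rad, then measuring the arm.

```bash
python3 -m pendant '{"gripper":[0,0,0,0,0,0,0,0,0,0,0,0,0],"offset":[[-0.03,0.8,0],[-0.03,0.8,0],[-0.03,0.8,0],[-0.03,0.8,0],[-0.03,0.8,0],[-0.03,0.8,0],[-0.03,0.8,0],[-0.03,0.8,0],[-0.03,0.8,0],[-0.03,0.8,0],[-0.03,0.8,0],[-0.03,0.8,0],[0,0,0]],"angular":[[0,0,0.08],[0,0,0.08],[0,0,0.08],[0,0,0.08],[0,0,0.08],[0,0,0.08],[0,0,0.08],[0,0,0.08],[0,0,0.08],[0,0,0.08],[0,0,0.08],[0,0,0.08],[0,0,0]]}'
python3 - <<'E'
from h import *
from station import optics
import cv2
st()
i=optics.get_image("scene")["image"];cv2.imwrite("pics/s6.png",i)
cv2.imwrite("pics/z6.png",cv2.resize(i[180:305,305:430],(600,600),interpolation=cv2.INTER_CUBIC))
for a in (0,-.1,-.2,-.3,-.4):
    r=np.arctan2(-.029,.1205)-a;p=[.5832+.125*np.cos(r),.1695+.125*np.sin(r),.06];u,v=px("scene",p);print(a,(u-305+.4)*4.8,(v-180+.4)*4.8)
E
```

```text
time_s: 9.53
position: [0.4891, 0.2104, 0.0818]
eef_rot: [0.001, 0.201, 0.98, 0.001]
force: [-3.4, -0.4, 11.2]
finger_gap: 0.0244
grip_force: 60.1
crank 0.18447702863129278 r 0.10126704085662 rad,tan in tool [0.10125387 0.00162959] [-3.37663926 -0.41982847 11.19601743] -0.8908488925504898 [0.48906103 0.21035276 0.0818395 ] 0.024352839904750862
0 169.50581007122491 462.73717120769925
-0.1 196.29756076074165 475.01951080494075
-0.2 224.24920924369619 484.8590995979157
-0.3 253.0381345735903 492.12106726052025
-0.4 282.3261478518718 496.7044395066605
```

View pics/z6.png

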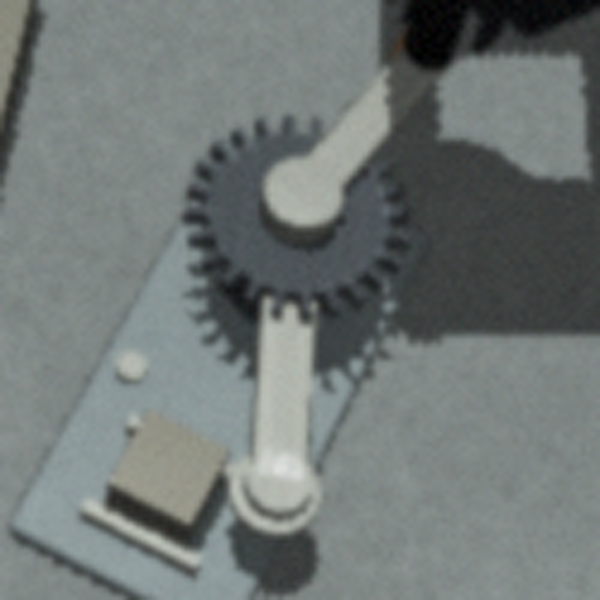

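The pad disc is centred at about (276,492), which puts the arm at about -0.38. The model's zero position also matches the cube top at (168,468). Turning another 0.37 rad.

```bash
python3 -m pendant '{"gripper":[0,0,0,0,0,0,0,0],"offset":[[-0.03,0.74,0],[-0.03,0.74,0],[-0.03,0.74,0],[-0.03,0.74,0],[-0.03,0.74,0],[0,0,0],[0,0,0],[0,0,0]],"angular":[[0,0,0.074],[0,0,0.074],[0,0,0.074],[0,0,0.074],[0,0,0.074],[0,0,0],[0,0,0],[0,0,0]]}'
python3 - <<'E'
from h import *
from station import optics
import cv2
st()
i=optics.get_image("scene")["image"];cv2.imwrite("pics/s7.png",i)
cv2.imwrite("pics/z7.png",cv2.resize(i[180:305,305:430],(600,600),interpolation=cv2.INTER_CUBIC))
E
```

```text
time_s: 10.25
position: [0.5099, 0.2403, 0.0819]
eef_rot: [0.001, 0.376, 0.927, 0.001]
force: [-0.9, 1.2, 6.3]
finger_gap: 0.0247
grip_force: 59.7
crank 0.5468266189867488 r 0.10101865707726292 rad,tan in tool [0.10101107 0.00123464] [-0.86884606  1.16035575  6.30152207] -0.48274009892419817 [0.50989787 0.24025942 0.08189586] 0.02471245741851178
```

View pics/z7.png

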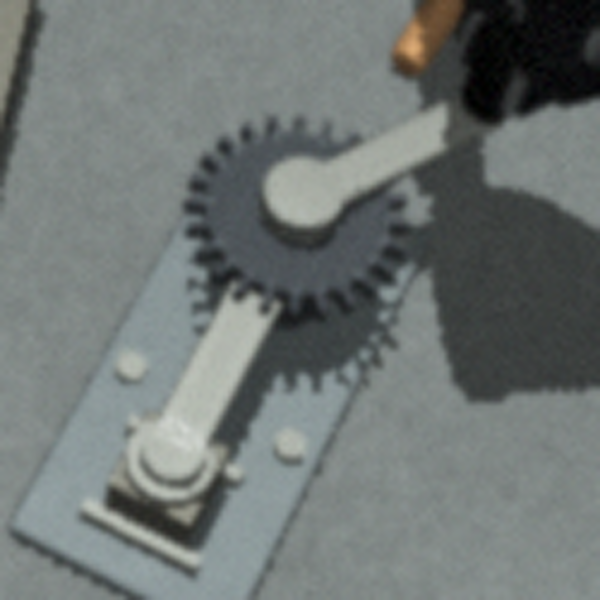

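The pad disc is at about (171,461), against a model zero of (169,463), so it is centred over the cube. Releasing and rising clear.

```bash
python3 -m pendant '{"gripper":[8.5,8.5,8.5,8.5,8.5,8.5,8.5,8.5,8.5,8.5,8.5,8.5,8.5,8.5,8.5,8.5,8.5,8.5],"offset":[[0,0,0],[0,0,0],[0,0,0],[0,0,0],[0,0,0],[0,0,0],[0,0,0],[0,0,-1.5],[0,0,-2.5],[0,0,-2.5],[0,0,-2.5],[0,0,-2.5],[0,0,-2.5],[0,0,0],[0,0,0],[0,0,0],[0,0,0],[0,0,0]],"angular":[[0,0,0],[0,0,0],[0,0,0],[0,0,0],[0,0,0],[0,0,0],[0,0,0],[0,0,0],[0,0,0],[0,0,0],[0,0,0],[0,0,0],[0,0,0],[0,0,0],[0,0,0],[0,0,0],[0,0,0],[0,0,0]]}'
python3 - <<'E'
from station import optics
import cv2,numpy as np
i=optics.get_image("scene")["image"];b=cv2.imread("pics/s7.png")
s=np.s_[215:305,305:385]
print(np.abs(i[s].astype(int)-b[s]).mean(), np.abs(cv2.imread("pics/s6.png")[s].astype(int)-b[s]).mean())
E
```

```text
time_s: 11.8
position: [0.5077, 0.2391, 0.2189]
eef_rot: [-0.001, 0.376, 0.927, -0.001]
force: [0.2, -0.6, 0.1]
finger_gap: 0.085
grip_force: 0.0
2.1063425925925925 15.453796296296296
```

The pad did not move on release, and the robot is clear with no force on the tool. Handing in.

```bash
python3 -c "
from station import ctrl
print(ctrl.sign_off())"
```

```text
the job is handed in; nothing more can be done
None
```

I turned the ratchet crank back to about -0.79 rad and then clockwise until the pad was centred over the mortar cube (arm angle about 0 in the camera image), let go and handed the job in at about 12 s; the first grasp slipped and nudged the crank about 0.09 rad clockwise with the pad unmoved, and no verdict came back.

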